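# Lid the vacuum pot and set its bleed valve

## Task

The drawer pulls are loaded in the vacuum pot: put the lid on so it sits fully down all round, and let go of it. Then take the upright handle on the valve's handwheel, close the valve clockwise to its stop and from there open it exactly two full turns. Finish still gripping that handle, with the valve at rest, and leave the other things on the bench where they are.

Things in the scene. Friction and masses are not known exactly. Their poses are not given: they have to be found in the camera images.
- pot: Upright round steel vacuum pot bolted to the bench, open on top, three turned drawer pulls inside. Outside dia 160 mm, mouth 144 mm, height 100 mm; foot plate 190 mm dia, 4 mm thick. On its own +x side a brass fitting and copper pipe reach 110 mm from the axis, up to 50 mm high. Origin: centre of its underside, on the bench; z up.
- lid: Loose round lid, about 0.35 kg, lying right way up on the bench. A rubber plug below, 132 mm dia, 8 mm high; on it an aluminium disc 170 mm dia, 8 mm thick, that rests on the pot's rim; in the centre a black grip post 28 mm dia, 16 to 52 mm above the origin. Origin: centre of the plug's underside; z up. On the pot, fully down, it is 92 mm above the pot's origin.
- valve: Brass valve bolted to the bench: a 90 mm dia flange with an upright body and a stem carrying a flat handwheel. Origin: centre of the flange's underside, on the bench; the wheel's axis is its z, straight up.
- wheel_axis (a point): Point on the valve's vertical axis at mid-height of the handwheel's rim, 85 mm above the bench. The grey wheel has a rim of 50 mm radius (to the middle of its round 12 mm bar), three spokes and a low hub; all of it but the handle lies lower than 93 mm.
- crank: Upright black spinner handle on the wheel's rim, 22 mm dia and 45 mm high, its axis 50 mm from the wheel's axis. It turns freely on its own pin, so it can be carried round without turning the hand. Origin: centre of its underside, 93 mm above the bench; its top is 138 mm above the bench.
- wheel (a joint): Turn of the handwheel, rad: 0 = closed, on its hard stop; grows anticlockwise seen from above as it opens (clockwise closes); a turn is 6.283, far end 22. Starts 0.3 to 0.9 turns open. Stays where left; takes about 3 N at the handle. At 0 the handle lies along the valve's own +x, at q it lies q anticlockwise of that; the valve's yaw on the bench differs each time.
- pull: Bystander: a loose turned wooden drawer pull, 36 mm dia, 38 mm high. Origin: centre of its underside.
- tape: Bystander: a roll of paper tape lying flat, 80 mm dia, 24 mm high. Origin: centre of its underside.
- sandblock: Bystander: a wood and cork sanding block 100 x 60 mm, 28 mm high. Origin: centre of its underside.
- jar: Bystander: a closed glass jar, 60 mm dia, 85 mm high. Origin: centre of its underside.
- tin: Bystander: a closed tin, 80 mm dia, 65 mm high. Origin: centre of its underside.
- screwdriver: Bystander: a wooden-handled screwdriver lying down, 200 mm long. Origin: centre of its underside (middle of its length).
- abrasive_roll: Bystander: a standing roll of abrasive paper, 90 mm dia, 100 mm high. Origin: centre of its underside.
Not all that is in view belongs to the job. Leave any yellow look-alike of the lid alone.

How it is judged:
On the way, in this order (a step that is already met when the one before it is completed fails the run):
1. the lid sits fully down on the pot and has been let go (horizontal distance between lid and pot below 0.01 m and z of lid in the frame of pot between 0.087 and 0.096 m and angle between lid's own z axis and vertical below 0.05 rad and contact force between the fingers and lid below 0.3 N), for 0.2 s.
2. the valve is closed to its stop (value of joint wheel below 0.08 rad), for 0.1 s.
At the end, for the whole second after the job is handed in: The lid is seated on the pot (within 10 mm of centre, down to within 4 mm, level within 3 degrees) and not touched; after having been closed to its stop the valve stands two turns open, within 0.2 rad (11 degrees), at rest; the fingers still grip the handle (more than 2 N) (all of step 1 and value of joint wheel between 12.366 and 12.766 rad and velocity of joint wheel between -0.05 and 0.05 rad/s and contact force between the fingers and crank above 2 N); the arm keeps its last pose, push and grip.
It fails at once if another thing on the bench has been moved by more than 30 mm (distance of any of pull, tape, sandblock, jar, tin, screwdriver, abrasive_roll from where it was at the start of the episode above 0.03 m).
It also fails if it takes over 64 s, if anything falls off the work surface, if the arm or the gripper's body presses on something with over 40 N, if the wrist force passes 120 N, or if a joint passes its speed limit or range.

## Robot

A 6-joint arm with a two-finger parallel gripper is mounted at the origin on the work surface. World frame = base frame: x ahead of the robot, y to its left, z up, the work surface at z = 0. Lengths are in m, angles in rad, forces in N, time in s.
With the tool pointing down it reaches from about 0.375 to 0.975 m from the base axis. Payload 3.8 kg.
Tool frame: the origin (TCP) lies at the very end of the fingers, on their centre line; the grasp point (between the pads) lies env.pinch_z behind it (env.pinch_z is the distance from the TCP to the grasp point, in m); z points along the fingers, y is the direction in which the jaws open and shut (so a half turn about z gives the same grasp; the last joint's range is limited). The gripper opens to 88 mm and grips with 3 to 60 N. Pads are 18 mm wide; open, the fingers measure 123 mm over their backs; the gripper's body (75 mm by 187 mm) begins 45 mm behind the grasp point.
Start: joints at [1.172, 0.264, 1.604, -0, 1.274, -0.037], TCP at [0.239, 0.631, 0.218] pointing down, gripper open.
Joint ranges: [-2.63, 2.63], [-0.94, 2.18], [0.31, 2.57], [-1.31, 4.45], [0, 2.66], [-2.55, 2.55]. Speed limits (rad/s): [2.57, 2.57, 3.14, 3.14, 3.14, 3.14].

## Interface

Orientations are given as a rotation vector (axis times angle).
In Python, from station import env gives the robot as it stands. The module is installed in compiled form; this text tells all that it offers.
- The arm moves only by the shell command python3 -m inch 'ROWS' [FORCE]. ROWS is JSON, one flat list of numbers, 7 for each row, row after row: the shift along the tool's x, y, z scaled (see below), then the turn, a rotation vector about the tool's x, y, z scaled (see below), then the closure, from -1 (fully open) to 1 (shut), so that 0 is half open. In form: [x, y, z, wx, wy, wz, hand, x, y, z, wx, wy, wz, hand, ...]. A call has 1 to 10 rows; each row shifts and turns the pose as measured when the row begins, along the tool's axes as they then stand; what a row does not reach is not made up. The controller multiplies each number of a shift by 0.08 m and each number of a turn by 180 degrees. A row lasts 1/10 s, in which the tool goes at most 50 mm and 8.59 degrees, less where a joint would pass 70% of its speed; a pose out of reach is approached as far as the arm can. A call with a number of a shift or a turn outside -1 to 1 is refused whole. A call with a gripper value outside its range is refused whole. The fingers move at their own pace and stop on an object; FORCE is the grip in N (left out, the last holds). Time passes only in rows, so rows that do not move let the fingers close. It gives the time, the measured TCP pose, the force and the opening at its end, in the units of the state.
- env.get_state(): the state, without advancing time (a new reading comes with each control period).
- env.read_camera(name): name is "scene" or "top" or "wrist"; returns (picture, depth): 480x640x3 uint8, blue, green, red; 480x640 float32, m along the optical axis (not along the pixel's ray), 0 where there is no reading.
- env.camera_model(name): a dict with "K" (3x3 intrinsics, pixels), "world_to_cam" (4x4, takes a point from world to camera coordinates). Camera axes: x right, y up, looking along -z (the intrinsics and any distortion apply to the point x, -y, -z); pixel columns grow to the right and rows downward; lengths in m; the calibration is good to about 2 mm. A picture is of the moment at which its call begins: read the wrist's pose just before it. camera_model takes no time and is no camera call; for the wrist camera it gives the pose at the moment of the call.
- env.finish_job(): hands the job in, once; it reports no verdict.
The state is a dict: "clock": time; "q": joint angles; "dq": joint speeds; "joint_torque": joint torques, N m; "ee_pos": TCP position; "tool_rot": TCP orientation; "wrist_force": force on the tool from outside, world axes, zero at the start; "ft_torque": the same for the moment, N m; "width": finger opening in m.
Only numpy, scipy, OpenCV 4.12 (cv2) and the standard library are available. Lean on these libraries where they do the work, as an engineer would, in place of code of your own. Each camera call takes 0.05 s, during which the arm holds its last target.

## Working session

There is one attempt and no reset: what is moved stays moved. The work goes in short steps, Python scripts to look and compute and a shell command to move; the robot and the scene stay as the last step left them, time stands still between calls to the robot, and variables do not carry over. Pictures are saved under pics/ and viewed, and the job is handed in when it is done.

```bash
mkdir -p pics
python3 - <<'E'
from station import env
import cv2,numpy as np
s=env.get_state();print(s, env.pinch_z)
for n in("top","scene"):
    p,d=env.read_camera(n);cv2.imwrite(f"pics/{n}0.png",p);np.save(f"pics/{n}0.npy",d)
    m=env.camera_model(n);print(n,m)
E
```

```text
{'clock': 0.0, 'q': array([ 1.17211628e+00,  2.64753986e-01,  1.60532069e+00, -3.15070853e-06,
        1.27369349e+00, -3.68712814e-02]), 'dq': array([-1.32158015e-03,  1.83044748e-03,  5.99047734e-05,  2.37368471e-03,
        7.35489763e-04,  2.65420495e-05]), 'joint_torque': array([ 3.33478411e-04, -5.02126551e+01, -3.56869698e+01,  7.29982182e-02,
        2.97106546e-02, -1.57491240e-04]), 'ee_pos': array([0.23862872, 0.63063257, 0.21711627]), 'tool_rot': array([-0.56514728, -3.08986524,  0.00333709]), 'wrist_force': array([ 0.49529618, -0.08895541,  0.26604064]), 'ft_torque': array([ 0.06961358, -0.0058741 ,  0.00126002]), 'width': 0.08846769540250274} 0.0187
top {'K': array([[543.69756211,   0.        , 320.10108217],
       [  0.        , 543.69756211, 232.59043428],
       [  0.        ,   0.        ,   1.        ]]), 'world_to_cam': array([[ 0.00290461, -0.9999931 , -0.00231519,  0.0076917 ],
       [ 0.99422324,  0.00263943,  0.10729945, -0.55344741],
       [-0.1072926 , -0.00261348,  0.99422405, -1.18770614],
       [ 0.        ,  0.        ,  0.        ,  1.        ]])}
scene {'K': array([[546.88181618,   0.        , 326.65954604],
       [  0.        , 546.88181618, 238.94156879],
       [  0.        ,   0.        ,   1.        ]]), 'world_to_cam': array([[-0.84654498,  0.5320808 , -0.01586272,  0.43152179],
       [-0.43363965, -0.67202842,  0.60027865,  0.17141906],
       [ 0.30873655,  0.51504158,  0.79963361, -1.36397623],
       [ 0.        ,  0.        ,  0.        ,  1.        ]])}
```

View pics/top0.png

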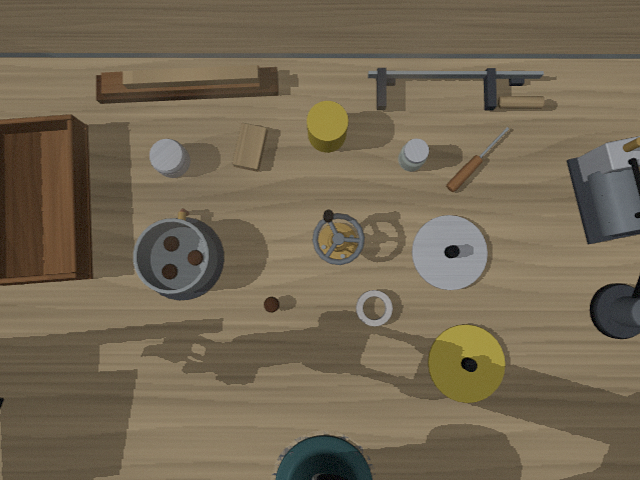

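View pics/scene0.png

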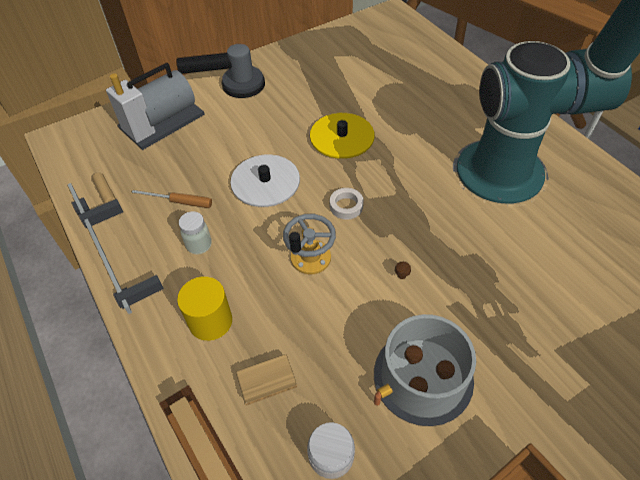

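The candidates for the lid are a silver-white disc at top (450,252) and a yellow disc at (467,363). The silver one fits, because it's aluminium and the yellow one is the look-alike. I'll confirm that in a crop and measure everything.

```bash
cat > h.py <<'E'
import cv2,numpy as np
from station import env
def cast(uv,z,m):
    uv=np.atleast_2d(np.asarray(uv,float));W=m["world_to_cam"];R=W[:3,:3];t=W[:3,3]
    K=m["K"];d=np.c_[(uv[:,0]-K[0,2])/K[0,0],-(uv[:,1]-K[1,2])/K[1,1],-np.ones(len(uv))]@R
    c=-R.T@t;k=(z-c[2])/d[:,2];return c+d*k[:,None]
def circ(P):
    A=np.c_[2*P[:,:2],np.ones(len(P))];b=(P[:,:2]**2).sum(1);x=np.linalg.lstsq(A,b,rcond=None)[0]
    return x[:2],np.sqrt(x[2]+x[0]**2+x[1]**2)
def rcirc(P,tol=.004):
    for _ in range(8):
        c,r=circ(P);e=abs(np.hypot(*(P[:,:2]-c).T)-r);k=e<max(tol,np.percentile(e,80)) ;
        if k.all():break
        P=P[k]
    return c,r,len(P)
def pts(d,m,uv):
    uv=np.asarray(uv);z=d[uv[:,1],uv[:,0]];K=m["K"];W=m["world_to_cam"]
    c=np.c_[(uv[:,0]-K[0,2])/K[0,0]*z,-(uv[:,1]-K[1,2])/K[1,1]*z,-z]
    return (c-W[:3,3])@W[:3,:3]
def cloud(d,m):
    v,u=np.mgrid[:480,:640];return pts(d,m,np.c_[u.ravel(),v.ravel()]).reshape(480,640,3)
E
python3 - <<'E'
from h import *
T=cv2.imread("pics/top0.png");d=np.load("pics/top0.npy");m=env.camera_model("top")
C=cloud(d,m)
cv2.imwrite("pics/crop1.png",cv2.resize(T[130:410,300:520],None,fx=2.1,fy=2.1,interpolation=2))
hsv=cv2.cvtColor(T,cv2.COLOR_BGR2HSV)
print("bench z",np.median(C[330:345,200:300,2]))
def heightmask(lo,hi,x0,y0,x1,y1):
    M=((C[...,2]>lo)&(C[...,2]<hi)).astype(np.uint8);Q=np.zeros_like(M);Q[y0:y1,x0:x1]=M[y0:y1,x0:x1];return Q
for n,a in dict(lid=(.010,.024,405,205,500,300),pot=(.09,.11,120,205,230,310),wheelrim=(.07,.1,300,200,380,275),post=(.045,.06,420,230,480,275),crank=(.125,.15,310,195,345,235)).items():
    M=heightmask(*a);cs=max(cv2.findContours(M,0,1)[0],key=cv2.contourArea)[:,0]
    z=dict(lid=.016,pot=.1,wheelrim=.085,post=.052,crank=.138)[n]
    print(n,rcirc(cast(cs,z,m),.003),cs.mean(0),"zmed",np.median(C[...,2][M>0]))
for n,u,v in(("pull",272,304),("tape",374,308),("sand",250,146),("jar",414,153),("tin",168,157),("roll",328,120),("screwd",465,173)):print(n,C[v,u])
E
```

```text
bench z 0.0006842032348730103
lid (array([ 0.51196083, -0.28291982]), np.float64(0.08365785638288833), 209) [449.6937799  252.19617225] zmed 0.016657423832848347
pot (array([0.49699751, 0.3213675 ]), np.float64(0.07912007279379628), 215) [171.29302326 255.49302326] zmed 0.10002303694932142
wheelrim (array([ 0.53461111, -0.0302308 ]), np.float64(0.05423278113878328), 106) [337.30935252 236.13309353] zmed 0.09050821846274945
post (array([ 0.51211213, -0.28232345]), np.float64(0.0130488571285115), 35) [453.22857143 250.65714286] zmed 0.05254028680332022
crank (array([ 0.57880039, -0.00801605]), np.float64(0.01021367972562238), 29) [328.37931034 214.68965517] zmed 0.1381775278960925
pull [0.39464065 0.11454568 0.03480823]
tape [ 0.38550269 -0.11313618 -0.00138954]
sand [0.75058701 0.16912444 0.03313764]
jar [ 0.72243384 -0.19467145  0.08241579]
tin [0.71598752 0.34479837 0.06768574]
roll [ 0.79003836 -0.00728023  0.10056374]
screwd [ 0.69089669 -0.31957486  0.0258641 ]
```

View pics/crop1.png

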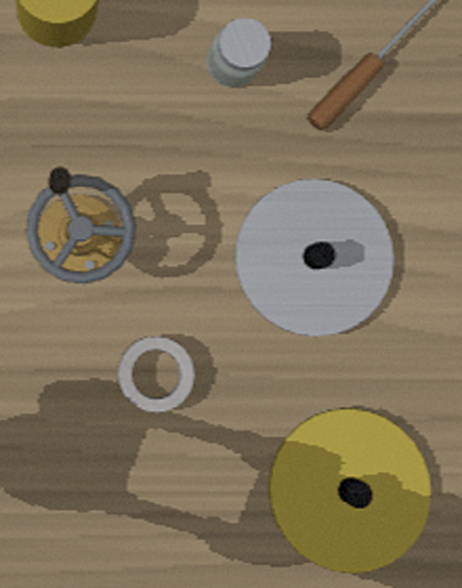

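The crop shows the silver disc with a black post at top (450,252) and the yellow look-alike at (467,363). The silver one is the lid. The handwheel's black handle is at (328,216).

```bash
cat > g.py <<'E'
import sys
from h import *
from scipy.spatial.transform import Rotation as Ro
s=env.get_state();R=Ro.from_rotvec(s["tool_rot"]).as_matrix()
t=np.array([float(a) for a in sys.argv[1:4]])
d=t-s["ee_pos"];u=R.T@d/.08
# tilt error -> rotvec about tool axes to point z straight down
e=np.cross(R[:,2],[0,0,-1]);w=R.T@e/np.pi
print("t",round(s["clock"],2),"pos",s["ee_pos"].round(4),"q",s["q"].round(2),"w",round(s["width"],4),"F",s["wrist_force"].round(1))
print("x",R[:,0].round(3),"y",R[:,1].round(3),"dist",d.round(4),"units",u.round(3),"n>=",round(np.abs(u).max()/.6,1),"tiltfix",w.round(4))
E
python3 g.py 0.512 -0.2826 0.2
```

```text
t 0.1 pos [0.2387 0.6307 0.2172] q [ 1.17  0.26  1.61  0.    1.27 -0.04] w 0.0884 F [0.  0.1 0.1]
x [-0.935  0.354  0.   ] y [ 0.354  0.935 -0.002] dist [ 0.2733 -0.9133 -0.0172] units [-7.237 -9.467  0.233] n>= 15.8 tiltfix [-0.0006 -0.     -0.    ]
```

```bash
python3 -m inch '[-0.36,-0.47,0,0,0,0,-1,-0.36,-0.47,0,0,0,0,-1,-0.36,-0.47,0,0,0,0,-1,-0.36,-0.47,0,0,0,0,-1,-0.36,-0.47,0,0,0,0,-1,-0.36,-0.47,0,0,0,0,-1,-0.36,-0.47,0,0,0,0,-1,-0.36,-0.47,0,0,0,0,-1,-0.36,-0.47,0,0,0,0,-1,-0.36,-0.47,0,0,0,0,-1]'; python3 g.py 0.512 -0.2826 0.2
```

```text
clock: 1.1
ee_pos: [0.3754, 0.1644, 0.2117]
tool_rot: [-0.546, -3.091, 0.013]
wrist_force: [1.3, 0.1, -0.9]
width: 0.0881
t 1.1 pos [0.3754 0.1644 0.2117] q [ 0.36 -0.25  2.13 -0.01  1.26 -0.86] w 0.0881 F [ 1.3  0.1 -0.9]
x [-0.939  0.343  0.002] y [ 0.343  0.939 -0.009] dist [ 0.1366 -0.447  -0.0117] units [-3.519 -4.663  0.181] n>= 7.8 tiltfix [-0.0028 -0.0005  0.    ]
```

```bash
python3 -m inch '[-0.36,-0.48,0,0,0,0,-1,-0.36,-0.48,0,0,0,0,-1,-0.36,-0.48,0,0,0,0,-1,-0.36,-0.48,0,0,0,0,-1,-0.36,-0.48,0,0,0,0,-1,-0.36,-0.48,0,-0.003,0,0,-1,-0.36,-0.48,0,-0.003,0,0,-1,-0.36,-0.48,0,0,0,0,-1,-0.36,-0.48,0,0,0,0,-1]'; python3 g.py 0.512 -0.2826 0.2
```

```text
clock: 2.0
ee_pos: [0.4991, -0.2671, 0.2107]
tool_rot: [0.55, 3.091, 0.021]
wrist_force: [0.5, 0.6, 0.5]
width: 0.0886
t 2.0 pos [ 0.4991 -0.2671  0.2107] q [-0.54  0.07  1.85  0.01  1.23 -1.77] w 0.0886 F [0.5 0.6 0.5]
x [-0.939  0.345  0.   ] y [0.345 0.939 0.013] dist [ 0.0129 -0.0155 -0.0107] units [-0.218 -0.128  0.132] n>= 0.4 tiltfix [ 0.0043 -0.0001 -0.    ]
```

Run:
```python
from h import *
m=env.camera_model("wrist");p,d=env.read_camera("wrist");cv2.imwrite("pics/w1.png",p)
m=env.camera_model("wrist")
C=cloud(d,m);M=((C[...,2]>.045)&(C[...,2]<.06)).astype(np.uint8)
L=((C[...,2]>.010)&(C[...,2]<.024)).astype(np.uint8)
for n,M,z in(("post",M,.052),("disc",L,.016)):
    cs=max(cv2.findContours(M,0,1)[0],key=cv2.contourArea)[:,0]
    k=(cs[:,0]>2)&(cs[:,0]<637)&(cs[:,1]>2)&(cs[:,1]<477)
    print(n,rcirc(cast(cs[k],z,m),.003),cs.mean(0),k.sum())
```

```text
post (array([ 0.51029945, -0.28975318]), np.float64(0.013409291474986247), 81) [309.85185185 236.90123457] 81
disc (array([ 0.51076755, -0.29018404]), np.float64(0.08362579906979668), 444) [310.48873874 225.05405405] 444
```

View pics/w1.png

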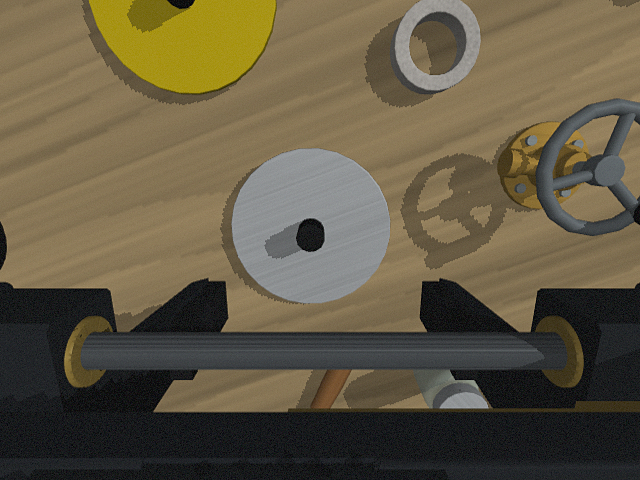

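The wrist view shows the silver lid at (310,226) with its post at (310,236). The 7 mm offset is probably arm motion during the shot, so I'll settle and re-measure.

```bash
python3 -m inch '[0,0,0,0.004,0,0,-1,-0.2,-0.14,0.4,0,0,0,-1,0,0,0.4,0,0,0,-1,0,0,0,0,0,0,-1]'
cat > w.py <<'E'
from h import *
import sys
m=env.camera_model("wrist");p,d=env.read_camera("wrist");cv2.imwrite("pics/%s.png"%sys.argv[1],p)
C=cloud(d,m)
for n,lo,hi,z in(("post",.045,.06,.052),("disc",.010,.024,.016)):
    M=((C[...,2]>lo)&(C[...,2]<hi)).astype(np.uint8)
    cs=max(cv2.findContours(M,0,1)[0],key=cv2.contourArea)[:,0]
    k=(cs[:,0]>2)&(cs[:,0]<637)&(cs[:,1]>2)&(cs[:,1]<477)
    print(n,rcirc(cast(cs[k],z,m),.003),cs.mean(0),k.sum())
E
python3 w.py w2;python3 g.py 0.5115 -0.2835 0.022
```

```text
clock: 2.45
ee_pos: [0.512, -0.2921, 0.1442]
tool_rot: [0.559, 3.09, -0.009]
wrist_force: [-0.8, 1.1, -0.9]
width: 0.0882
post (array([ 0.50852323, -0.28203278]), np.float64(0.013513861259963305), 100) [334.82 231.04] 100
disc (array([ 0.50890643, -0.28210941]), np.float64(0.08368855415650851), 548) [333.90510949 215.56934307] 548
t 2.5 pos [ 0.5133 -0.2928  0.1467] q [-0.56  0.16  1.87 -0.01  1.11 -1.77] w 0.0882 F [ 0.4 -0.8 -0.3]
x [-0.937  0.35  -0.006] y [ 0.35   0.937 -0.006] dist [-0.0018  0.0093 -0.1247] units [0.071 0.111 1.557] n>= 2.6 tiltfix [-0.002   0.0019 -0.    ]
```

```bash
python3 -m inch '[0.08,0.12,0.3,-0.002,0.002,0,-1,0,0,0.4,0,0,0,-1,0,0,0.3,0,0,0,-1,0,0,0.1,0,0,0,-1,0,0,0,0,0,0,-1]'; python3 w.py w3;python3 g.py 0.5105 -0.2823 0.022
```

```text
clock: 3.0
ee_pos: [0.5167, -0.2798, 0.0674]
tool_rot: [0.548, 3.081, -0.008]
wrist_force: [0.8, -0.1, -0.6]
width: 0.0883
post (array([ 0.50839492, -0.28185337]), np.float64(0.013689279028007212), 141) [314.60283688 261.        ] 141
disc (array([ 0.50749804, -0.28139602]), np.float64(0.08242050962928713), 430) [314.88311688 231.55324675] 770
t 3.05 pos [ 0.5172 -0.2802  0.0682] q [-0.54  0.23  1.94 -0.    0.95 -1.76] w 0.0876 F [ 0.  -0.1  0.3]
x [-0.939  0.345 -0.014] y [ 0.345  0.939 -0.003] dist [-0.0067 -0.0021 -0.0462] units [ 0.078 -0.052  0.576] n>= 1.0 tiltfix [-0.0009  0.0046  0.    ]
```

View pics/w3.png

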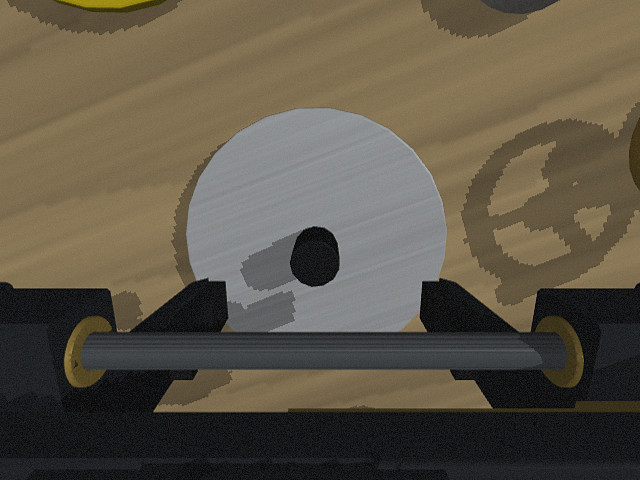

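The wrist view shows the post at (315,261), midway between the open fingers. I'll go down with small corrections.

```bash
python3 -m inch '[0.09,-0.03,0.2,-0.001,0.005,0,-1,0,0,0.2,0,0,0,-1,0,0,0,0,0,0,-1]'; python3 g.py 0.5085 -0.2820 0.022
```

```text
clock: 3.35
ee_pos: [0.5123, -0.2815, 0.0386]
tool_rot: [0.548, 3.089, -0.003]
wrist_force: [-0.3, 0.6, 0.9]
width: 0.0881
t 3.35 pos [ 0.5123 -0.2815  0.0386] q [-0.54  0.27  1.96 -0.    0.91 -1.76] w 0.0881 F [-0.3  0.6  0.9]
x [-0.939  0.344 -0.005] y [ 0.344  0.939 -0.001] dist [-0.0038 -0.0005 -0.0166] units [ 0.043 -0.022  0.207] n>= 0.3 tiltfix [-0.0004  0.0016 -0.    ]
```

```bash
python3 -m inch '[0.04,-0.02,0.15,0,0.001,0,-1,0,0,0.05,0,0.001,0,-1,0,0,0,0,0,0,-1]'; python3 g.py 0.5085 -0.2820 0.022
```

```text
clock: 3.65
ee_pos: [0.5084, -0.2823, 0.021]
tool_rot: [-0.55, -3.091, 0.001]
wrist_force: [-0.2, -0.4, 0.4]
width: 0.0884
t 3.65 pos [ 0.5084 -0.2823  0.021 ] q [-0.55  0.29  1.97 -0.    0.88 -1.77] w 0.0884 F [-0.2 -0.4  0.4]
x [-0.939  0.345  0.002] y [ 0.345  0.939 -0.001] dist [0.0001 0.0003 0.001 ] units [ 0.     0.004 -0.013] n>= 0.0 tiltfix [-0.0004 -0.0006  0.    ]
```

```bash
python3 -m inch '[0,0,0,0,0,0,1,0,0,0,0,0,0,1,0,0,0,0,0,0,1,0,0,0,0,0,0,1,0,0,0,0,0,0,1,0,0,0,0,0,0,1]' 45; python3 -m inch '[0,0,-0.2,0,0,0,1,0,0,-0.4,0,0,0,1,0,0,-0.5,0,0,0,1,0,0,-0.5,0,0,0,1,0,0,-0.5,0,0,0,1,0,0,-0.4,0,0,0,1,0,0,-0.2,0,0,0,1,0,0,0,0,0,0,1]'; python3 g.py 0.497 0.3214 0.24
```

```text
clock: 4.25
ee_pos: [0.5092, -0.2829, 0.0219]
tool_rot: [-0.55, -3.092, 0.002]
wrist_force: [-0.4, -0.1, -0.3]
width: 0.0425
clock: 5.05
ee_pos: [0.5089, -0.2822, 0.2549]
tool_rot: [0.549, 3.09, -0.004]
wrist_force: [0.1, 0.0, 0.2]
width: 0.0002
t 5.05 pos [ 0.5089 -0.2822  0.2549] q [-0.55  0.07  1.77 -0.    1.31 -1.77] w 0.0002 F [0.1 0.  0.2]
x [-0.939  0.345 -0.004] y [ 0.345  0.939 -0.002] dist [-0.0119  0.6036 -0.0149] units [2.74  7.031 0.161] n>= 11.7 tiltfix [-0.0007  0.0011 -0.    ]
```

The fingers hadn't closed yet when I lifted, since they need about 1 s. I'll check that the lid didn't move.

```bash
python3 -m inch '[0,0,0.4,0,0,0,-1,0,0,0.5,0,0,0,-1,0,0,0.4,0,0,0,-1,0,0,0.1,0,0,0,-1,0,0,0,0,0,0,-1,0,0,0,0,0,0,-1,0,0,0,0,0,0,-1]'; python3 w.py w4; python3 g.py 0.5085 -0.2820 0.022
```

```text
clock: 5.75
ee_pos: [0.5107, -0.2834, 0.1448]
tool_rot: [0.548, 3.083, -0.009]
wrist_force: [-0.2, -0.4, -0.3]
width: 0.0541
post (array([ 0.50843609, -0.28195969]), np.float64(0.013506189309474205), 101) [324.51485149 235.20792079] 101
disc (array([ 0.50883662, -0.28203216]), np.float64(0.08363638992791253), 532) [324.63204225 221.26232394] 568
t 5.8 pos [ 0.511  -0.2835  0.1451] q [-0.55  0.14  1.89 -0.    1.1  -1.77] w 0.0579 F [ 0.6 -0.6  0.8]
x [-0.939  0.344 -0.012] y [ 0.345  0.939 -0.004] dist [-0.0025  0.0015 -0.1231] units [0.055 0.013 1.539] n>= 2.6 tiltfix [-0.0012  0.0038 -0.    ]
```

View pics/w4.png

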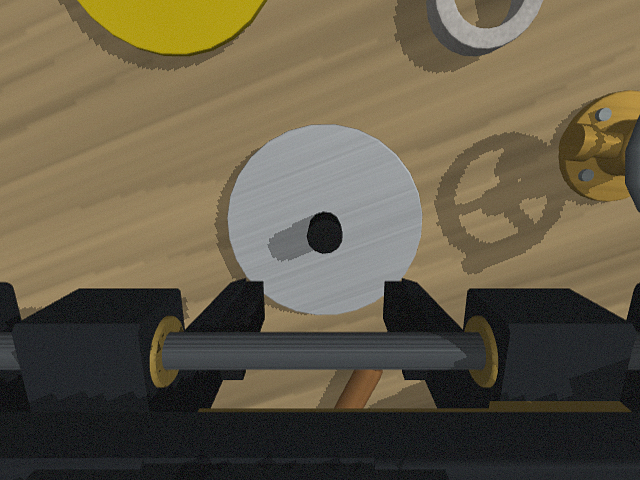

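The lid hasn't moved; its post is at (324,235). I'll descend again and close fully this time.

```bash
python3 -m inch '[0.04,0.01,0.3,-0.001,0.004,0,-1,0,0,0.5,0,0,0,-1,0,0,0.4,0,0,0,-1,0,0,0.1,0,0,0,-1,0,0,0,0,0,0,-1]'; python3 g.py 0.5085 -0.2820 0.022
```

```text
clock: 6.3
ee_pos: [0.5168, -0.2869, 0.049]
tool_rot: [0.547, 3.076, -0.012]
wrist_force: [-0.5, 0.1, 0.3]
width: 0.0878
t 6.3 pos [ 0.5168 -0.2869  0.049 ] q [-0.55  0.26  1.95 -0.    0.92 -1.77] w 0.0878 F [-0.5  0.1  0.3]
x [-0.939  0.344 -0.018] y [ 0.344  0.939 -0.004] dist [-0.0083  0.0049 -0.027 ] units [0.124 0.024 0.336] n>= 0.6 tiltfix [-0.0014  0.0057  0.    ]
```

```bash
python3 -m inch '[0.12,0.02,0.1,-0.001,0.005,0,-1,0,0,0.12,0,0,0,-1,0,0,0.05,0,0,0,-1,0,0,0,0,0,0,-1]'; python3 g.py 0.5085 -0.2820 0.022
```

```text
clock: 6.7
ee_pos: [0.5114, -0.2841, 0.0314]
tool_rot: [0.548, 3.085, -0.007]
wrist_force: [-0.2, 0.4, 0.1]
width: 0.0879
t 6.7 pos [ 0.5114 -0.2841  0.0314] q [-0.55  0.27  1.97 -0.    0.89 -1.77] w 0.0879 F [-0.2  0.4  0.1]
x [-0.939  0.344 -0.009] y [ 0.344  0.939 -0.003] dist [-0.0029  0.0021 -0.0094] units [0.044 0.012 0.117] n>= 0.2 tiltfix [-0.0009  0.003   0.    ]
```

```bash
python3 -m inch '[0.05,0.01,0.1,-0.001,0.004,0,-1,0,0,0.03,0,0,0,-1,0,0,0,0,0,0,-1]'; python3 g.py 0.5085 -0.2820 0.022
```

```text
clock: 7.0
ee_pos: [0.5086, -0.2823, 0.0212]
tool_rot: [-0.549, -3.091, -0.001]
wrist_force: [0.6, 0.9, -0.1]
width: 0.0884
t 7.0 pos [ 0.5086 -0.2823  0.0212] q [-0.55  0.29  1.97 -0.    0.88 -1.77] w 0.0884 F [ 0.6  0.9 -0.1]
x [-0.939  0.344  0.002] y [0.344 0.939 0.   ] dist [-0.0001  0.0003  0.0008] units [ 0.003  0.004 -0.01 ] n>= 0.0 tiltfix [ 0.0001 -0.0007 -0.    ]
```

```bash
python3 -m inch '[0,0,0,0,0,0,1,0,0,0,0,0,0,1,0,0,0,0,0,0,1,0,0,0,0,0,0,1,0,0,0,0,0,0,1,0,0,0,0,0,0,1,0,0,0,0,0,0,1,0,0,0,0,0,0,1,0,0,0,0,0,0,1,0,0,0,0,0,0,1]' 45;  python3 g.py 0.5085 -0.2820 0.2
```

```text
clock: 8.0
ee_pos: [0.5091, -0.2826, 0.0217]
tool_rot: [-0.549, -3.092, -0.001]
wrist_force: [-0.1, 0.0, -0.3]
width: 0.0267
t 8.0 pos [ 0.5091 -0.2826  0.0217] q [-0.55  0.29  1.97 -0.    0.88 -1.77] w 0.0267 F [-0.1  0.  -0.3]
x [-0.939  0.344  0.001] y [0.344 0.939 0.   ] dist [-0.0006  0.0006  0.1783] units [ 0.012  0.005 -2.229] n>= 3.7 tiltfix [ 0.0001 -0.0004  0.    ]
```

```bash
python3 -m inch '[0,0,0,0,0,0,1,0,0,0,0,0,0,1,0,0,-0.15,0,0,0,1,0,0,-0.3,0,0,0,1,0,0,-0.4,0,0,0,1,0,0,-0.5,0,0,0,1,0,0,-0.5,0,0,0,1,0,0,-0.5,0,0,0,1,0,0,-0.4,0,0,0,1,0,0,-0.2,0,0,0,1]';  python3 g.py 0.497 0.3214 0.24
```

```text
clock: 9.0
ee_pos: [0.5033, -0.2791, 0.2618]
tool_rot: [-0.546, -3.075, -0.011]
wrist_force: [0.9, 0.1, -2.8]
width: 0.0265
t 9.0 pos [ 0.5033 -0.2791  0.2618] q [-0.55  0.07  1.75 -0.    1.34 -1.77] w 0.0265 F [ 0.9  0.1 -2.8]
x [-0.939  0.344  0.02 ] y [0.344 0.939 0.004] dist [-0.0063  0.6005 -0.0218] units [2.653 7.019 0.351] n>= 11.7 tiltfix [ 0.0012 -0.0063  0.    ]
```

The lid is held, with about 3 N on the wrist. Carrying it over.

```bash
python3 -m inch '[0.1,0.2,0,0.001,-0.006,0,1,0.15,0.35,0.02,0,0,0,1,0.18,0.48,0.03,0,0,0,1,0.18,0.48,0.03,0,0,0,1,0.18,0.48,0.03,0,0,0,1,0.18,0.48,0.03,0,0,0,1,0.18,0.48,0,0,0,0,1,0.18,0.48,0,0,0,0,1,0.18,0.48,0,0,0,0,1,0.18,0.48,0,0,0,0,1]';  python3 g.py 0.497 0.3214 0.24
```

```text
clock: 10.0
ee_pos: [0.4949, 0.1041, 0.257]
tool_rot: [0.565, 3.083, -0.008]
wrist_force: [0.8, -0.2, -2.5]
width: 0.0264
t 10.0 pos [0.4949 0.1041 0.257 ] q [ 0.16 -0.09  1.91 -0.01  1.31 -1.04] w 0.0264 F [ 0.8 -0.2 -2.5]
x [-0.935  0.355 -0.008] y [ 0.355  0.935 -0.004] dist [ 0.0021  0.2173 -0.017 ] units [0.941 2.55  0.196] n>= 4.2 tiltfix [-0.0011  0.0026  0.    ]
```

```bash
python3 -m inch '[0.18,0.48,0,-0.001,0.003,0,1,0.18,0.48,0,0,0,0,1,0.18,0.48,0,0,0,0,1,0.15,0.4,0,0,0,0,1,0.1,0.26,0,0,0,0,1,0.05,0.1,0,0,0,0,1,0,0,0,0,0,0,1,0,0,0,0,0,0,1]';  python3 g.py 0.497 0.3214 0.24
cat > p.py <<'E'
from h import *
import sys
m=env.camera_model("top");p,d=env.read_camera("top");cv2.imwrite("pics/%s.png"%sys.argv[1],cv2.resize(p[170:340,90:320],None,fx=3,fy=3))
ms=env.camera_model("scene");p2,d2=env.read_camera("scene");cv2.imwrite("pics/%s_s.png"%sys.argv[1],p2)
E
python3 p.py p1
```

```text
clock: 10.8
ee_pos: [0.4877, 0.303, 0.2573]
tool_rot: [-0.553, -3.087, 0.005]
wrist_force: [-0.1, -0.3, -2.5]
width: 0.0263
t 10.8 pos [0.4877 0.303  0.2573] q [ 0.51  0.06  1.77  0.    1.32 -0.7 ] w 0.0263 F [-0.1 -0.3 -2.5]
x [-0.938  0.347  0.005] y [ 0.347  0.938 -0.004] dist [ 0.0093  0.0184 -0.0173] units [-0.031  0.256  0.215] n>= 0.4 tiltfix [-0.0013 -0.0016 -0.    ]
```

View pics/p1_s.png

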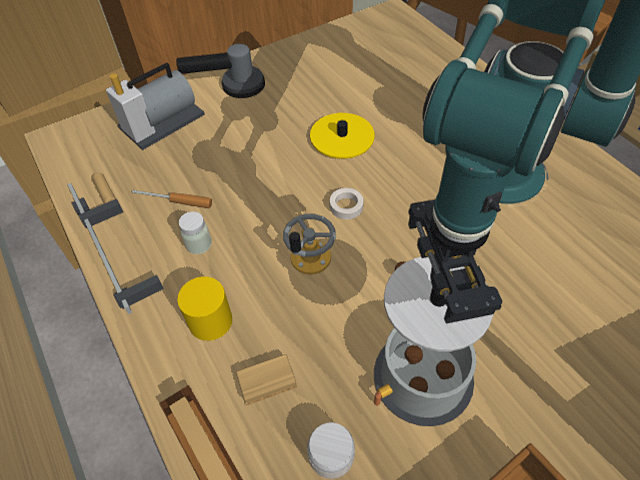

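The scene view shows the lid held at about (440,300), in front of the pot (mouth at 430,360). I'll cross-check the pot and wheel with the first scene picture.

Run:
```python
from h import *
d=np.load("pics/scene0.npy");m=env.camera_model("scene");C=cloud(d,m)
for n,a in dict(lid=(.010,.024,220,145,310,215),pot=(.093,.11,370,300,490,400),post=(.043,.06,250,155,280,190),crank=(.132,.15,280,225,310,260),wheelrim=(.07,.1,275,205,345,262)).items():
    M=((C[...,2]>a[0])&(C[...,2]<a[1])).astype(np.uint8);Q=np.zeros_like(M);Q[a[3]:a[5],a[2]:a[4]]=M[a[3]:a[5],a[2]:a[4]]
    cs=max(cv2.findContours(Q,0,1)[0],key=cv2.contourArea)[:,0]
    z=dict(lid=.016,pot=.1,wheelrim=.088,post=.052,crank=.138)[n]
    print(n,rcirc(cast(cs,z,m),.003))
```

```text
lid (array([ 0.5123765 , -0.27993886]), np.float64(0.08467941385778718), 171)
pot (array([0.49806282, 0.32479373]), np.float64(0.07955996521320807), 251)
post (array([ 0.51210768, -0.27769731]), np.float64(0.015541513510369786), 28)
crank (array([ 0.58026419, -0.00461668]), np.float64(0.011215089766334976), 31)
wheelrim (array([ 0.53502069, -0.02775666]), np.float64(0.055024784856108885), 136)
```

```bash
python3 -m inch '[0.02,0.2,0.1,-0.001,-0.002,0,1,-0.02,0.05,0.4,0,0,0,1,0,0,0.5,0,0,0,1,0,0,0.2,0,0,0,1,0,0,0,0,0,0,1,0,0,0,0,0,0,1]';  python3 g.py 0.495 0.322 0.14
```

```text
clock: 11.5
ee_pos: [0.4989, 0.3208, 0.159]
tool_rot: [0.568, 3.083, 0.006]
wrist_force: [0.6, -0.5, -2.3]
width: 0.0265
t 11.5 pos [0.4989 0.3208 0.159 ] q [ 0.53  0.15  1.85 -0.    1.13 -0.68] w 0.0265 F [ 0.6 -0.5 -2.3]
x [-0.934  0.356 -0.006] y [0.356 0.934 0.005] dist [-0.0039  0.0012 -0.019 ] units [ 0.052 -0.004  0.237] n>= 0.4 tiltfix [ 0.0015  0.0018 -0.    ]
```

```bash
python3 -m inch '[0.05,0,0.15,0.001,0.002,0,1,0,0,0.04,0,0,0,1,0,0,0,0,0,0,1]';  python3 g.py 0.495 0.322 0.135
python3 - <<'E'
from h import *
for n in("top","scene"):
    m=env.camera_model(n);p,d=env.read_camera(n);cv2.imwrite("pics/q_%s.png"%n,p)
    C=cloud(d,m)
    M=(np.abs(C[...,2]-.129)<.006)&(np.hypot(C[...,0]-.497,C[...,1]-.322)<.12)
    M=cv2.morphologyEx(M.astype(np.uint8),cv2.MORPH_OPEN,np.ones((3,3)))
    cs=max(cv2.findContours(M,0,1)[0],key=cv2.contourArea)[:,0];P=cast(cs,.129,m)
    h=cv2.convexHull(cs)[:,0]
    print(n,rcirc(cast(h,.129,m),.002),np.median(C[...,2][M>0]))
E
```

```text
clock: 11.8
ee_pos: [0.497, 0.3233, 0.1456]
tool_rot: [0.57, 3.087, 0.008]
wrist_force: [-0.3, -0.2, -2.2]
width: 0.0261
t 11.8 pos [0.497  0.3233 0.1456] q [ 0.53  0.16  1.86  0.    1.11 -0.67] w 0.0261 F [-0.3 -0.2 -2.2]
x [-0.934  0.357 -0.002] y [0.357 0.934 0.005] dist [-0.002  -0.0013 -0.0106] units [ 0.017 -0.025  0.132] n>= 0.2 tiltfix [ 0.0017  0.0006 -0.    ]Traceback (most recent call last):
  File "<stdin>", line 7, in <module>
ValueError: max() iterable argument is empty
```

View pics/q_top.png

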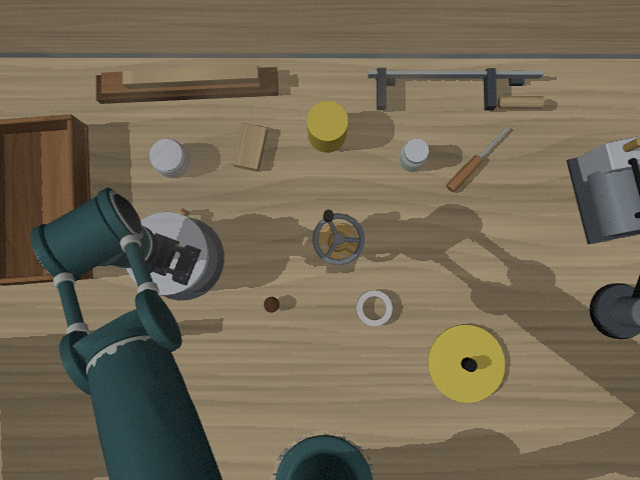

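The top view shows the lid over the pot at about (172,255). The disc top is nearer z=0.14 than the height I assumed, so I'll re-measure at 0.14.

```bash
cat > lid.py <<'E'
from h import *
import sys
z=float(sys.argv[1])
for n in("top","scene"):
    m=env.camera_model(n);p,d=env.read_camera(n);cv2.imwrite("pics/%s_%s.png"%(sys.argv[2],n),p)
    C=cloud(d,m)
    M=((np.abs(C[...,2]-z)<.006)&(np.hypot(C[...,0]-.497,C[...,1]-.322)<.11)).astype(np.uint8)
    cs=max(cv2.findContours(M,0,1)[0],key=cv2.contourArea);h=cv2.convexHull(cs)[:,0]
    P=cast(cs[:,0],z,m); q=P[np.hypot(P[:,0]-.497,P[:,1]-.322)>.073]
    V=C[M>0];A=np.linalg.lstsq(np.c_[V[:,:2]-V[:,:2].mean(0),np.ones(len(V))],V[:,2],rcond=None)[0]
    print(n,rcirc(q,.002),"z",np.median(V[:,2]),"slope",A[:2].round(3))
E
python3 lid.py 0.14 r1; python3 g.py 0.495 0.322 0.135
```

```text
top (array([0.49980448, 0.32144012]), np.float64(0.08369702178838502), 147) z 0.14066701780034174 slope [0.005 0.006]
scene (array([0.50077883, 0.32445988]), np.float64(0.08399135073214589), 175) z 0.14099841467536894 slope [0.004 0.003]
t 11.95 pos [0.497  0.3233 0.146 ] q [ 0.53  0.16  1.86  0.    1.11 -0.67] w 0.0267 F [ 0.3 -0.1 -3.9]
x [-0.934  0.357 -0.002] y [0.357 0.934 0.006] dist [-0.002  -0.0013 -0.011 ] units [ 0.018 -0.025  0.137] n>= 0.2 tiltfix [ 0.0018  0.0006 -0.    ]
```

```bash
python3 -c "
import cv2;cv2.imwrite('pics/r1c.png',cv2.resize(cv2.imread('pics/r1_scene.png')[220:440,330:530],None,fx=2.7,fy=2.7))"
```

```text
(no output)
```

View pics/r1c.png

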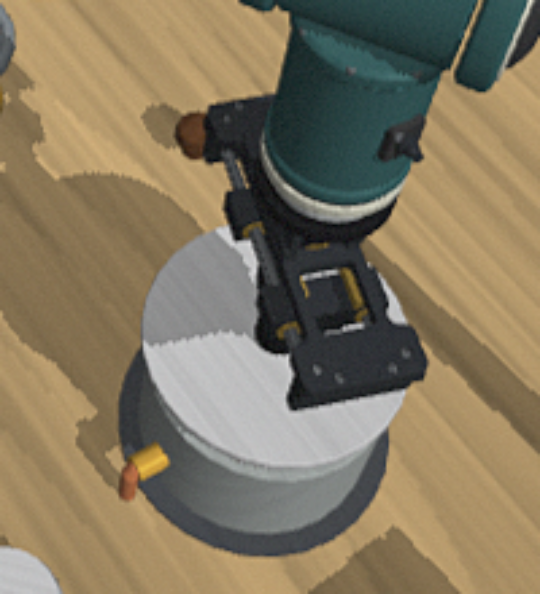

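The crop shows the lid held level above the pot. Both cameras put it 2.7 mm too far in +x relative to the pot's centre, so I'll correct that and lower it.

```bash
python3 -m inch '[0.03,-0.01,0.1,0.002,0.001,0,1,0,0,0.06,0,0,0,1,0,0,0,0,0,0,1]';  python3 g.py 0.4943 0.3232 0.114
```

```text
clock: 12.25
ee_pos: [0.495, 0.3239, 0.1334]
tool_rot: [0.57, 3.089, 0.001]
wrist_force: [0.3, 0.1, -3.6]
width: 0.0265
t 12.25 pos [0.495  0.3239 0.1334] q [ 0.54  0.17  1.87  0.    1.09 -0.67] w 0.0265 F [ 0.3  0.1 -3.6]
x [-0.934  0.357 -0.   ] y [0.357 0.934 0.001] dist [-0.0007 -0.0007 -0.0194] units [ 0.005 -0.012  0.243] n>= 0.4 tiltfix [ 0.0002  0.     -0.    ]
```

```bash
python3 -m inch '[0.005,-0.01,0.1,0,0,0,1,0,0,0.06,0,0,0,1,0,0,0.04,0,0,0,1,0,0,0.02,0,0,0,1]';  python3 g.py 0.4943 0.3232 0.114
```

```text
clock: 12.65
ee_pos: [0.4941, 0.3232, 0.114]
tool_rot: [-0.57, -3.089, -0.0]
wrist_force: [0.0, -0.8, -2.2]
width: 0.0267
t 12.65 pos [0.4941 0.3232 0.114 ] q [ 0.54  0.19  1.89  0.    1.06 -0.67] w 0.0267 F [ 0.  -0.8 -2.2]
x [-0.934  0.357  0.   ] y [0.357 0.934 0.   ] dist [0.0002 0.     0.    ] units [-0.002  0.001 -0.001] n>= 0.0 tiltfix [ 0.     -0.0001  0.    ]
```

```bash
python3 -m inch '[0,0,0.015,0,0,0,1,0,0,0,0,0,0,1]';  python3 g.py 0.4943 0.3232 0.114; python3 lid.py 0.108 r2
```

```text
clock: 12.85
ee_pos: [0.4944, 0.3233, 0.114]
tool_rot: [0.57, 3.089, 0.001]
wrist_force: [-0.9, -0.5, -2.3]
width: 0.0262
t 12.85 pos [0.4944 0.3233 0.114 ] q [ 0.54  0.19  1.89  0.    1.06 -0.67] w 0.0262 F [-0.9 -0.5 -2.3]
x [-0.934  0.357 -0.   ] y [0.357 0.934 0.   ] dist [-0.0001 -0.0001 -0.    ] units [ 0.    -0.002  0.   ] n>= 0.0 tiltfix [0.0002 0.     0.    ]
top (array([0.49749296, 0.32134977]), np.float64(0.08351692286797827), 134) z 0.1089143712380608 slope [0.003 0.002]
scene (array([0.49838549, 0.32453204]), np.float64(0.08396684604832497), 162) z 0.10905037245397681 slope [ 0.001 -0.001]
```

The disc is centred within 0.5 mm of the pot and level, at about seated height. Releasing.

```bash
python3 -m inch '[0,0,0,0,0,0,-1,0,0,0,0,0,0,-1,0,0,0,0,0,0,-1,0,0,0,0,0,0,-1,0,0,0,0,0,0,-1,0,0,0,0,0,0,-1,0,0,0,0,0,0,-1,0,0,0,0,0,0,-1]';  python3 g.py 0.4943 0.3232 0.114; python3 -m inch '[0,0,-0.3,0,0,0,-1,0,0,-0.5,0,0,0,-1,0,0,-0.5,0,0,0,-1,0,0,-0.3,0,0,0,-1,0,0,0,0,0,0,-1]'; python3 lid.py 0.108 r3; python3 g.py 0.579 -0.007 0.23
```

```text
clock: 13.75
ee_pos: [0.4964, 0.3245, 0.1161]
tool_rot: [0.569, 3.085, 0.006]
wrist_force: [0.1, -0.3, -0.6]
width: 0.0871
t 13.75 pos [0.4964 0.3245 0.1161] q [ 0.54  0.19  1.89  0.    1.05 -0.67] w 0.0871 F [ 0.1 -0.3 -0.6]
x [-0.934  0.357 -0.003] y [0.357 0.934 0.005] dist [-0.0021 -0.0013 -0.0021] units [ 0.019 -0.025  0.026] n>= 0.0 tiltfix [0.0015 0.0011 0.    ]
clock: 14.25
ee_pos: [0.4942, 0.3232, 0.2457]
tool_rot: [-0.57, -3.089, 0.0]
wrist_force: [-0.3, 0.9, 0.7]
width: 0.0882
top (array([0.49725438, 0.32164075]), np.float64(0.08380840739157751), 190) z 0.10873804924839037 slope [0.001 0.001]
scene (array([0.49810423, 0.32437089]), np.float64(0.08409895517937996), 235) z 0.10871898109811273 slope [-0.001 -0.   ]
t 14.35 pos [0.4924 0.3221 0.2415] q [ 0.54  0.09  1.76  0.    1.29 -0.67] w 0.0883 F [-0.2  0.1  0. ]
x [-0.934  0.357  0.004] y [ 0.357  0.934 -0.005] dist [ 0.0866 -0.3291 -0.0115] units [-2.48  -3.455  0.151] n>= 5.8 tiltfix [-0.0016 -0.0013  0.    ]
```

```bash
python3 -c "
import cv2;cv2.imwrite('pics/r3c.png',cv2.resize(cv2.imread('pics/r3_scene.png')[220:440,330:530],None,fx=2.7,fy=2.7))"
```

```text
(no output)
```

View pics/r3c.png

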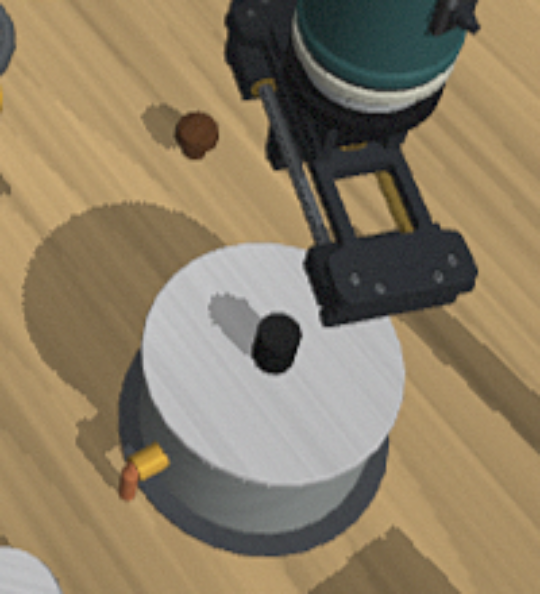

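The crop shows the lid flat and centred on the pot, with the post at (275,343) and the hand clear. Now to the handle.

```bash
python3 -m inch '[-0.33,-0.45,0,-0.002,-0.001,0,0,-0.33,-0.45,0,0,0,0,0,-0.33,-0.45,0,0,0,0,0,-0.33,-0.45,0,0,0,0,0,-0.33,-0.45,0,0,0,0,0,-0.33,-0.45,0,0,0,0,0,-0.3,-0.4,0,0,0,0,0,-0.13,-0.25,0.05,0,0,0,0,0,0,0,0,0,0,0,0,0,0,0,0,0,0]'; python3 g.py 0.576 -0.007 0.2
cat > c.py <<'E'
from h import *
import sys
m=env.camera_model("wrist");p,d=env.read_camera("wrist");cv2.imwrite("pics/%s.png"%sys.argv[1],p)
C=cloud(d,m);c0=np.array([.533,-.029])
for n,lo,hi,z in(("crank",.125,.15,.138),("rim",.07,.098,.088)):
    M=((C[...,2]>lo)&(C[...,2]<hi)&(np.hypot(C[...,0]-c0[0],C[...,1]-c0[1])<.09)).astype(np.uint8)
    M[320:]=0
    cs=max(cv2.findContours(M,0,1)[0],key=cv2.contourArea)[:,0]
    k=(cs[:,0]>2)&(cs[:,0]<637)&(cs[:,1]>2)&(cs[:,1]<317)
    print(n,rcirc(cast(cs[k],z,m),.002),cs.mean(0),k.sum())
E
python3 c.py c1
```

```text
clock: 15.35
ee_pos: [0.5659, -0.0089, 0.2076]
tool_rot: [-0.557, -3.052, 0.014]
wrist_force: [-0.4, -0.2, -0.3]
width: 0.0437
t 15.35 pos [ 0.5659 -0.0089  0.2076] q [-0.06  0.09  1.82 -0.    1.26 -1.27] w 0.0437 F [-0.4 -0.2 -0.3]
x [-0.935  0.353  0.037] y [ 0.353  0.935 -0.016] dist [ 0.0101  0.0019 -0.0076] units [-0.113  0.068  0.089] n>= 0.2 tiltfix [-0.0051 -0.0117 -0.    ]
crank (array([ 0.5753368, -0.0065137]), np.float64(0.011044163739255613), 88) [332.53409091 262.45454545] 88
rim (array([ 0.53175525, -0.02865421]), np.float64(0.054466108973466126), 268) [286.88342441 215.66848816] 549
```

View pics/c1.png

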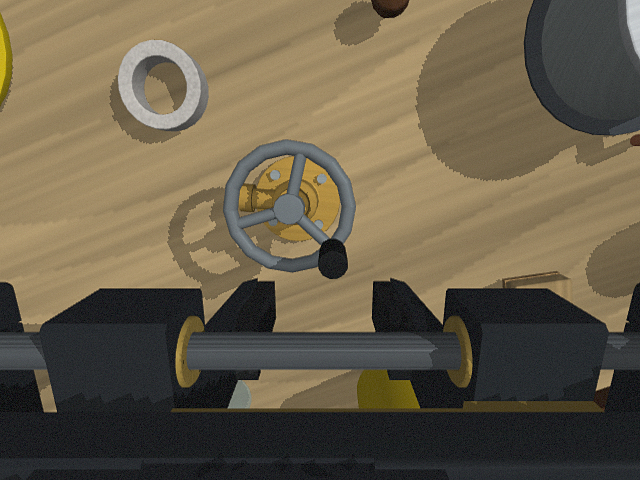

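The wrist view shows the handle at (332,260) and the wheel hub at (288,209). This agrees with the top view after the known offset. I'll straighten the tool and descend over the handle.

```bash
python3 -m inch '[-0.08,0.06,0,-0.005,-0.012,0,0,0,0,0.1,-0.002,-0.003,0,0,0,0,0,0,0,0,0]'; python3 g.py 0.5755 -0.0065 0.102
```

```text
clock: 15.7
ee_pos: [0.5716, -0.0025, 0.1961]
tool_rot: [0.555, 3.084, 0.008]
wrist_force: [0.4, -0.3, -0.4]
width: 0.0438
t 15.7 pos [ 0.5716 -0.0025  0.1961] q [-0.05  0.08  1.86  0.    1.19 -1.27] w 0.0438 F [ 0.4 -0.3 -0.4]
x [-0.937  0.349 -0.007] y [0.349 0.937 0.006] dist [ 0.0039 -0.004  -0.0941] units [-0.055 -0.037  1.177] n>= 2.0 tiltfix [ 0.0019  0.0021 -0.    ]
```

```bash
python3 -m inch '[-0.05,-0.035,0.1,0.002,0.002,0,0,0,0,0.2,0,0,0,0,0,0,0.2,0,0,0,0,0,0,0,0,0,0,0]'; python3 g.py 0.5755 -0.0065 0.102
```

```text
clock: 16.1
ee_pos: [0.5739, -0.0048, 0.1524]
tool_rot: [-0.552, -3.091, 0.001]
wrist_force: [0.5, -0.1, 0.5]
width: 0.0436
t 16.1 pos [ 0.5739 -0.0048  0.1524] q [-0.05  0.13  1.89 -0.    1.12 -1.27] w 0.0436 F [ 0.5 -0.1  0.5]
x [-0.938  0.346  0.002] y [ 0.346  0.938 -0.001] dist [ 0.0016 -0.0017 -0.0504] units [-0.027 -0.012  0.63 ] n>= 1.1 tiltfix [-0.0004 -0.0006 -0.    ]
```

```bash
python3 -m inch '[-0.03,-0.015,0.15,0,0,0,0,0,0,0.2,0,0,0,0,0,0,0.15,0,0,0,0,0,0,0.05,0,0,0,0,0,0,0,0,0,0,0]'; python3 g.py 0.5755 -0.0065 0.102
```

```text
clock: 16.6
ee_pos: [0.5761, -0.0072, 0.1045]
tool_rot: [-0.551, -3.09, 0.002]
wrist_force: [0.4, 0.8, 0.2]
width: 0.0443
t 16.6 pos [ 0.5761 -0.0072  0.1045] q [-0.06  0.18  1.93 -0.    1.04 -1.27] w 0.0443 F [0.4 0.8 0.2]
x [-0.938  0.346  0.003] y [ 0.346  0.938 -0.002] dist [-0.0006  0.0007 -0.0025] units [0.01  0.005 0.032] n>= 0.1 tiltfix [-0.0006 -0.0009 -0.    ]
```

```bash
python3 -m inch '[0,0,0.02,0,0,0,1,0,0,0,0,0,0,1,0,0,0,0,0,0,1,0,0,0,0,0,0,1,0,0,0,0,0,0,1,0,0,0,0,0,0,1]' 40; python3 g.py 0.5755 -0.0065 0.103
```

```text
clock: 17.2
ee_pos: [0.5771, -0.0073, 0.1041]
tool_rot: [-0.552, -3.092, 0.002]
wrist_force: [0.8, -0.3, -2.2]
width: 0.0205
t 17.2 pos [ 0.5771 -0.0073  0.1041] q [-0.06  0.18  1.93 -0.    1.03 -1.27] w 0.0205 F [ 0.8 -0.3 -2.2]
x [-0.938  0.346  0.   ] y [ 0.346  0.938 -0.001] dist [-0.0016  0.0008 -0.0011] units [0.023 0.003 0.014] n>= 0.0 tiltfix [-0.0003 -0.0001  0.    ]
```

```bash
cat > k.py <<'E'
# k.py deg_per_row nrows [cx cy r gain]: suggested x,y units per row along the circle
import sys
from h import *
from scipy.spatial.transform import Rotation as Ro
st,n=float(sys.argv[1]),int(sys.argv[2])
cx,cy,r,g=[float(a) for a in sys.argv[3:7]] if len(sys.argv)>3 else (.533,-.0294,.05,1.)
s=env.get_state();R=Ro.from_rotvec(s["tool_rot"]).as_matrix()
p=s["ee_pos"].copy();c=np.array([cx,cy])
a=np.degrees(np.arctan2(*(p[:2]-c)[::-1]));rr=np.hypot(*(p[:2]-c))
open("log.txt","a").write("%f %f %f %f\n"%(s["clock"],*p))
w=R.T@np.cross(R[:,2],[0,0,-1])/np.pi
print("t %.2f ang %.1f r %.4f z %.4f w %.4f F %s yaw %.1f tiltfix %s"%(s["clock"],a,rr,p[2],s["width"],s["wrist_force"].round(1),np.degrees(np.arctan2(R[1,1],R[0,1])),w.round(3)))
for i in range(n):
    b=np.radians(a+st*(i+1));t=np.r_[c+r*np.array([np.cos(b),np.sin(b)]),.103 if i==0 else p[2]]
    u=R.T@(t-p)/.08*(1 if i==0 else g);print((u[:2].round(3)).tolist(),round(u[2],3) if i==0 else "",end=" ");p=t
print()
E
python3 k.py -8 6
```

```text
t 17.20 ang 26.6 r 0.0494 z 0.1041 w 0.0205 F [ 0.8 -0.3 -2.2] yaw 69.8 tiltfix [-0. -0.  0.]
[-0.065, -0.058] 0.014 [-0.05, -0.072]  [-0.039, -0.078]  [-0.028, -0.083]  [-0.016, -0.086]  [-0.004, -0.087]
```

```bash
python3 -m inch '[-0.065,-0.06,0.01,0,0,0,1,-0.05,-0.07,0,0,0,0,1,-0.04,-0.08,0,0,0,0,1,-0.03,-0.085,0,0,0,0,1]'; python3 k.py -8 6
```

```text
clock: 17.6
ee_pos: [0.5821, -0.0338, 0.1041]
tool_rot: [-0.55, -3.089, -0.003]
wrist_force: [-1.9, 2.9, 1.0]
width: 0.0203
t 17.60 ang -5.1 r 0.0493 z 0.1041 w 0.0203 F [-1.9  2.9  1. ] yaw 69.8 tiltfix [ 0.    -0.001 -0.   ]
[-0.025, -0.083] 0.013 [-0.005, -0.087]  [0.008, -0.087]  [0.02, -0.085]  [0.031, -0.081]  [0.042, -0.076]
```

It tracks well, with about 3 N on the wrist. Continuing.

```bash
python3 -m inch '[-0.015,-0.085,0.01,0,0,0,1,-0.005,-0.087,0,0,0,0,1,0.01,-0.087,0,0,0,0,1,0.02,-0.085,0,0,0,0,1,0.03,-0.08,0,0,0,0,1,0.04,-0.075,0,0,0,0,1]'; python3 k.py -8 6
```

```text
clock: 18.2
ee_pos: [0.561, -0.0704, 0.104]
tool_rot: [-0.553, -3.087, -0.011]
wrist_force: [-2.0, 7.1, 1.5]
width: 0.0207
t 18.20 ang -55.7 r 0.0497 z 0.1040 w 0.0207 F [-2.   7.1  1.5] yaw 69.7 tiltfix [ 0.002 -0.002 -0.   ]
[0.052, -0.07] 0.013 [0.064, -0.059]  [0.072, -0.05]  [0.078, -0.039]  [0.083, -0.028]  [0.086, -0.016]
```

```bash
python3 -m inch '[0.05,-0.065,0.01,0,0,0,1,0.064,-0.059,0,0,0,0,1,0.072,-0.05,0,0,0,0,1,0.078,-0.039,0,0,0,0,1,0.083,-0.028,0,0,0,0,1,0.086,-0.016,0,0,0,0,1]'; python3 k.py -8 6
```

```text
clock: 18.8
ee_pos: [0.5244, -0.0787, 0.1041]
tool_rot: [0.557, 3.084, 0.017]
wrist_force: [3.1, 2.7, -2.7]
width: 0.0208
t 18.80 ang -99.9 r 0.0501 z 0.1041 w 0.0208 F [ 3.1  2.7 -2.7] yaw 69.5 tiltfix [ 0.004  0.002 -0.   ]
[0.087, -0.009] 0.013 [0.087, 0.002]  [0.086, 0.014]  [0.083, 0.026]  [0.079, 0.037]  [0.073, 0.048]
```

```bash
python3 -m inch '[0.088,-0.008,0.01,0.003,0.002,0,1,0.088,0.002,0,0,0,0,1,0.086,0.014,0,0,0,0,1,0.083,0.026,0,0,0,0,1,0.079,0.037,0,0,0,0,1,0.073,0.048,0,0,0,0,1]'; python3 k.py -8 6
```

```text
clock: 19.4
ee_pos: [0.5117, -0.0745, 0.1044]
tool_rot: [0.536, 3.035, -0.04]
wrist_force: [16.6, -21.0, -16.2]
width: 0.0207
t 19.40 ang -115.3 r 0.0499 z 0.1044 w 0.0207 F [ 16.6 -21.  -16.2] yaw 70.0 tiltfix [-0.005  0.02  -0.   ]
[0.087, 0.013] 0.012 [0.083, 0.026]  [0.079, 0.037]  [0.073, 0.048]  [0.065, 0.058]  [0.057, 0.066]
```

The handle stalls at about -115° after 142° of closing, with the force rising to roughly 27 N. That's the stop. I'll straighten the tool, keep a light clockwise push, and record the stop angle.

```bash
python3 -m inch '[0,0,0,-0.005,0.02,0,1,0,0,0,0,0,0,1,0.03,0.005,0,0,0,0,1,0.03,0.005,0,0,0,0,1]'; python3 k.py -3 1; python3 -m inch '[0.03,0.005,0,0,0,0,1,0.03,0.005,0,0,0,0,1]'; python3 k.py -3 1
```

```text
clock: 19.8
ee_pos: [0.5107, -0.0745, 0.1043]
tool_rot: [0.545, 3.085, -0.003]
wrist_force: [12.9, -3.3, -11.0]
width: 0.0204
t 19.80 ang -116.3 r 0.0503 z 0.1043 w 0.0204 F [ 12.9  -3.3 -11. ] yaw 70.0 tiltfix [-0.     0.003  0.   ]
[0.032, 0.009] 0.015 
clock: 20.0
ee_pos: [0.511, -0.0747, 0.1042]
tool_rot: [0.541, 3.073, -0.009]
wrist_force: [11.3, -2.3, -10.3]
width: 0.0204
t 20.00 ang -115.9 r 0.0503 z 0.1042 w 0.0204 F [ 11.3  -2.3 -10.3] yaw 70.0 tiltfix [-0.001  0.007 -0.   ]
[0.032, 0.008] 0.015
```

```bash
python3 - <<'E'
from h import *
for n in("wrist","scene"):
    p,d=env.read_camera(n);cv2.imwrite("pics/stop_%s.png"%n,p);np.save("pics/stop_%s.npy"%n,d)
np.save("pics/stop_m.npy",env.camera_model("wrist"),allow_pickle=True)
E
python3 k.py 12 8
```

```text
t 20.10 ang -115.9 r 0.0503 z 0.1042 w 0.0204 F [ 11.4  -3.2 -10.9] yaw 70.0 tiltfix [-0.001  0.007  0.   ]
[-0.131, 0.004] 0.018 [-0.128, 0.027]  [-0.119, 0.053]  [-0.106, 0.077]  [-0.087, 0.097]  [-0.065, 0.113]  [-0.04, 0.124]  [-0.013, 0.13]
```

View pics/stop_wrist.png

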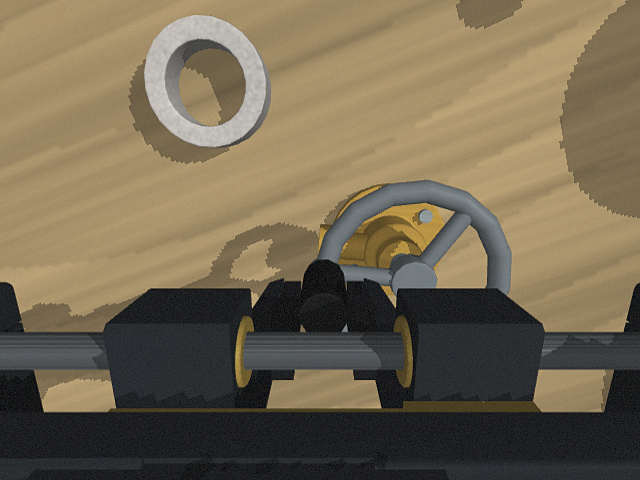

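View pics/stop_scene.png

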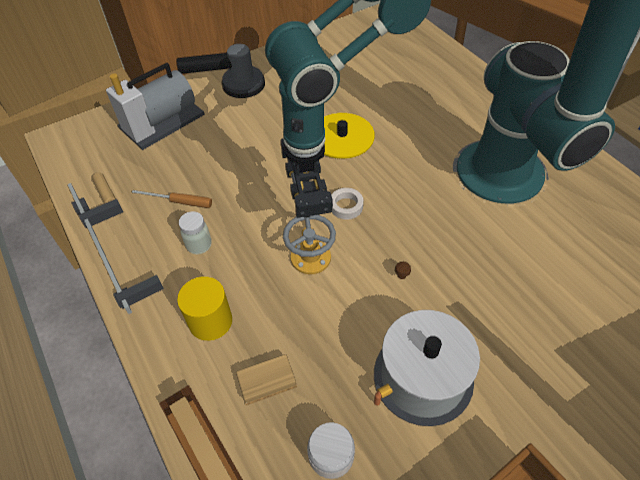

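The wrist view shows the handle gripped at (323,285), left of the hub (414,275), so at the stop it points the same way as the brass stub. In the scene view the lid sits on the pot at (430,355). Now opening two turns from -116°.

```bash
python3 -m inch '[-0.13,0.005,0,-0.001,0.006,0,1,-0.128,0.027,0,0,0,0,1,-0.119,0.053,0,0,0,0,1,-0.106,0.077,0,0,0,0,1,-0.087,0.097,0,0,0,0,1,-0.065,0.113,0,0,0,0,1,-0.04,0.124,0,0,0,0,1]'; python3 k.py 12 10
```

```text
clock: 20.8
ee_pos: [0.5733, -0.0579, 0.1041]
tool_rot: [-0.542, -3.09, 0.013]
wrist_force: [-1.6, -2.2, 2.3]
width: 0.0206
t 20.80 ang -35.3 r 0.0494 z 0.1041 w 0.0206 F [-1.6 -2.2  2.3] yaw 70.1 tiltfix [-0.003 -0.001  0.   ]
[-0.029, 0.127] 0.012 [0.006, 0.131]  [0.033, 0.126]  [0.058, 0.117]  [0.081, 0.102]  [0.101, 0.083]  [0.116, 0.06]  [0.126, 0.035]  [0.13, 0.008]  [0.129, -0.02]
```

```bash
python3 -m inch '[-0.025,0.128,0.01,-0.003,-0.001,0,1,0.006,0.131,0,0,0,0,1,0.033,0.126,0,0,0,0,1,0.058,0.117,0,0,0,0,1,0.081,0.102,0,0,0,0,1,0.101,0.083,0,0,0,0,1,0.116,0.06,0,0,0,0,1]'; python3 k.py 12 9
```

```text
clock: 21.5
ee_pos: [0.5609, 0.0119, 0.104]
tool_rot: [-0.531, -3.082, 0.013]
wrist_force: [-4.7, -11.2, 2.9]
width: 0.0201
t 21.50 ang 56.0 r 0.0498 z 0.1040 w 0.0201 F [ -4.7 -11.2   2.9] yaw 70.5 tiltfix [-0.003 -0.004  0.   ]
[0.128, 0.022] 0.014 [0.13, -0.008]  [0.126, -0.035]  [0.116, -0.06]  [0.101, -0.083]  [0.081, -0.102]  [0.058, -0.117]  [0.033, -0.127]  [0.006, -0.131]
```

```bash
python3 -m inch '[0.125,0.02,0.01,-0.003,-0.003,0,1,0.127,-0.01,0,0,0,0,1,0.122,-0.037,0,0,0,0,1,0.112,-0.062,0,0,0,0,1,0.098,-0.085,0,0,0,0,1,0.078,-0.103,0,0,0,0,1,0.055,-0.117,0,0,0,0,1,0.03,-0.127,0,0,0,0,1]'; python3 k.py 12 9
```

```text
clock: 22.3
ee_pos: [0.4905, -0.0021, 0.1041]
tool_rot: [0.525, 3.093, 0.01]
wrist_force: [-0.3, 4.6, 1.9]
width: 0.0202
t 22.30 ang 147.3 r 0.0505 z 0.1041 w 0.0202 F [-0.3  4.6  1.9] yaw 70.7 tiltfix [ 0.002  0.001 -0.   ]
[0.01, -0.131] 0.012 [-0.01, -0.13]  [-0.037, -0.125]  [-0.062, -0.115]  [-0.085, -0.099]  [-0.104, -0.079]  [-0.118, -0.056]  [-0.127, -0.03]  [-0.131, -0.003]
```

```bash
python3 -m inch '[0.01,-0.13,0.01,0.002,0.001,0,1,-0.01,-0.13,0,0,0,0,1,-0.037,-0.125,0,0,0,0,1,-0.062,-0.115,0,0,0,0,1,-0.085,-0.099,0,0,0,0,1,-0.104,-0.079,0,0,0,0,1,-0.118,-0.056,0,0,0,0,1,-0.127,-0.03,0,0,0,0,1]'; python3 k.py 12 9
```

```text
clock: 23.1
ee_pos: [0.5136, -0.076, 0.104]
tool_rot: [0.539, 3.087, 0.024]
wrist_force: [3.3, 14.5, 2.8]
width: 0.0201
t 23.10 ang -112.6 r 0.0505 z 0.1040 w 0.0201 F [ 3.3 14.5  2.8] yaw 70.2 tiltfix [0.005 0.002 0.   ]
[-0.131, 0.013] 0.013 [-0.126, 0.034]  [-0.116, 0.06]  [-0.101, 0.083]  [-0.082, 0.102]  [-0.059, 0.117]  [-0.033, 0.126]  [-0.006, 0.13]  [0.021, 0.129]
```

One turn is done: -112.6°, or +363° from the stop. Starting the second.

```bash
python3 -m inch '[-0.125,0.02,0.01,0.005,0.002,0,1,-0.125,0.035,0,0,0,0,1,-0.115,0.06,0,0,0,0,1,-0.1,0.083,0,0,0,0,1,-0.08,0.1,0,0,0,0,1,-0.057,0.115,0,0,0,0,1,-0.03,0.125,0,0,0,0,1,-0.005,0.128,0,0,0,0,1]'; python3 k.py 12 8 .533 -.0294 .0495 .98
```

```text
clock: 23.9
ee_pos: [0.5761, -0.0524, 0.1041]
tool_rot: [-0.546, -3.077, 0.009]
wrist_force: [2.8, -4.1, 0.4]
width: 0.0209
t 23.90 ang -28.1 r 0.0488 z 0.1041 w 0.0209 F [ 2.8 -4.1  0.4] yaw 69.9 tiltfix [-0.003 -0.005  0.   ]
[-0.013, 0.128] 0.013 [0.022, 0.125]  [0.048, 0.117]  [0.071, 0.105]  [0.091, 0.088]  [0.108, 0.067]  [0.119, 0.043]  [0.126, 0.018]
```

```bash
python3 -m inch '[-0.01,0.13,0.01,-0.003,-0.004,0,1,0.022,0.125,0,0,0,0,1,0.048,0.117,0,0,0,0,1,0.071,0.105,0,0,0,0,1,0.091,0.088,0,0,0,0,1,0.108,0.067,0,0,0,0,1,0.119,0.043,0,0,0,0,1]'; python3 k.py 12 8 .533 -.0294 .0495 .98
```

```text
clock: 24.6
ee_pos: [0.5598, 0.0126, 0.104]
tool_rot: [-0.546, -3.092, 0.005]
wrist_force: [-1.1, -7.2, 4.0]
width: 0.0208
t 24.60 ang 57.4 r 0.0498 z 0.1040 w 0.0208 F [-1.1 -7.2  4. ] yaw 70.0 tiltfix [-0.001 -0.    -0.   ]
[0.129, 0.011] 0.013 [0.126, -0.012]  [0.121, -0.038]  [0.11, -0.062]  [0.095, -0.084]  [0.076, -0.102]  [0.053, -0.115]  [0.028, -0.124]
```

```bash
python3 -m inch '[0.127,0.011,0.01,0,0,0,1,0.126,-0.012,0,0,0,0,1,0.121,-0.038,0,0,0,0,1,0.11,-0.062,0,0,0,0,1,0.095,-0.084,0,0,0,0,1,0.076,-0.102,0,0,0,0,1,0.053,-0.115,0,0,0,0,1,0.028,-0.124,0,0,0,0,1]'; python3 k.py 12 8 .533 -.0294 .0495 .98
```

```text
clock: 25.4
ee_pos: [0.4906, -0.0022, 0.104]
tool_rot: [0.538, 3.081, 0.004]
wrist_force: [2.1, 2.8, 2.1]
width: 0.0204
t 25.40 ang 147.3 r 0.0504 z 0.1040 w 0.0204 F [2.1 2.8 2.1] yaw 70.2 tiltfix [0.002 0.004 0.   ]
[0.005, -0.131] 0.012 [-0.011, -0.126]  [-0.037, -0.121]  [-0.062, -0.111]  [-0.083, -0.095]  [-0.101, -0.076]  [-0.115, -0.053]  [-0.124, -0.028]
```

```bash
python3 -m inch '[0.005,-0.13,0.01,0.002,0.004,0,1,-0.011,-0.126,0,0,0,0,1,-0.037,-0.121,0,0,0,0,1,-0.062,-0.111,0,0,0,0,1,-0.083,-0.095,0,0,0,0,1,-0.1,-0.076,0,0,0,0,1,-0.06,-0.03,0,0,0,0,1,0,0,0,0,0,0,1]'; python3 k.py 4 6 .533 -.0294 .0502 1
```

```text
clock: 26.2
ee_pos: [0.4979, -0.0658, 0.104]
tool_rot: [-0.549, -3.091, -0.013]
wrist_force: [1.8, 4.8, 2.1]
width: 0.0201
t 26.20 ang -134.0 r 0.0506 z 0.1040 w 0.0201 F [1.8 4.8 2.1] yaw 69.9 tiltfix [ 0.003 -0.001 -0.   ]
[-0.043, -0.012] 0.013 [-0.042, -0.013]  [-0.043, -0.011]  [-0.043, -0.008]  [-0.044, -0.004]  [-0.044, -0.001]
```

```bash
python3 -m inch '[-0.045,-0.014,0,0.003,-0.001,0,1,-0.045,-0.012,0,0,0,0,1,-0.045,-0.01,0,0,0,0,1,-0.045,-0.006,0,0,0,0,1,0,0,0,0,0,0,1,0,0,0,0,0,0,1]'; python3 k.py 4 2 .533 -.0294 .0502 1
```

```text
clock: 26.8
ee_pos: [0.5102, -0.0744, 0.104]
tool_rot: [-0.553, -3.084, -0.007]
wrist_force: [-0.0, 4.9, 3.4]
width: 0.0205
t 26.80 ang -116.9 r 0.0505 z 0.1040 w 0.0205 F [-0.   4.9  3.4] yaw 69.7 tiltfix [ 0.001 -0.003  0.   ]
[-0.044, -0.0] 0.012 [-0.044, -0.0]
```

Run:
```python
from h import *
from scipy.spatial.transform import Rotation as Ro
m2=env.camera_model("wrist");p2,d2=env.read_camera("wrist");cv2.imwrite("pics/end_wrist.png",p2)
p3,_=env.read_camera("scene");cv2.imwrite("pics/end_scene.png",p3)
p1=cv2.imread("pics/stop_wrist.png");d1=np.load("pics/stop_wrist.npy");m1=np.load("pics/stop_m.npy",allow_pickle=True).item()
cv2.imwrite("pics/cmp.png",np.hstack([p[160:400,250:530] for p in(p1,p2)]))
for d,m in((d1,m1),(d2,m2)):
    C=cloud(d,m);c=np.array([.5317,-.0286]);V=C[:300].reshape(-1,3);V=V[(V[:,2]>.07)&(V[:,2]<.094)]
    v=V[:,:2]-c;r=np.hypot(*v.T);k=(r>.02)&(r<.04);a=np.degrees(np.arctan2(v[k,1],v[k,0]))
    h,e=np.histogram(a,bins=np.arange(-180,181,5));i=np.argmax(h);
    for i in np.argsort(h)[::-1][:5]:print(e[i],h[i],end="; ")
    far=a[(a>-30)&(a<30)];b=a[(a>95)&(a<145)]
    print("n",k.sum(),"spokes",[ (np.median(x).round(1),len(x)) for x in (far,b)])
    M=(C[...,2]>.125)&(C[...,2]<.15)&(np.hypot(C[...,0]-.53,C[...,1]+.03)<.08);M[330:]=0
    W=C[M];print("handle",W.mean(0).round(4),len(W))
print(env.get_state()["dq"].round(4))
```

```text
130 241; 125 205; -120 187; -125 180; 120 151; n 1243 spokes [(np.float64(nan), 0), (np.float64(128.4), 722)]
handle [ 0.5049 -0.0721  0.138 ] 4146
130 212; 125 203; -125 195; 120 171; -120 167; n 1175 spokes [(np.float64(nan), 0), (np.float64(127.4), 713)]
handle [ 0.5047 -0.0723  0.1381] 4196
[ 0.0029 -0.0024  0.0047 -0.0034 -0.0047 -0.0009]
  return _methods._mean(a, axis=axis, dtype=dtype,
  ret = ret.dtype.type(ret / rcount)
```

View pics/cmp.png

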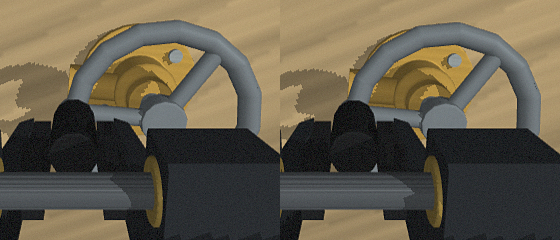

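View pics/end_scene.png

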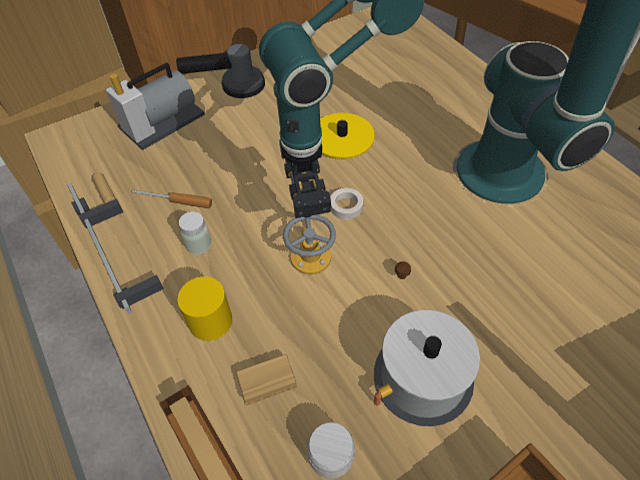

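The side-by-side shows the handle, hub and free spoke in the same place at the stop (left) and now (right). The spoke angle differs by 1°. The TCP log counts two full turns, and in the scene view the lid and bystanders are in place. Handing in.

```bash
python3 k.py 4 1; python3 -c "
from station import env
print(env.finish_job())"
```

```text
t 26.90 ang -117.0 r 0.0504 z 0.1040 w 0.0203 F [0.9 4.6 3.2] yaw 69.7 tiltfix [ 0.001 -0.003  0.   ]
[-0.044, 0.002] 0.012 
the job is handed in; nothing more can be done
None
```

I put the lid on the pot and released it, closed the valve to its stop, opened it two turns, and handed the job in at 26.9 s. It gave no verdict, so the results below are my own checks.

- **Lid:** The silver lid is level and within about 0.5 mm of the pot's centre in both cameras. Its measured height matches fully seated, within 1 mm. My first grasp failed because I lifted before the fingers had closed. The lid had not moved, and the second try held.
- **Valve:** It hit the stop after 142° of closing, where the force rose to about 27 N and the handle would not go further. I then opened it 719° by the gripper's track. The free spoke is within 1° of where it was at the stop, well inside the 11° allowed.
- **Finish state:** The hand is still on the handle with the grip set to 40 N and an opening of about 20 mm. The arm joints were essentially still.
- **Bystanders:** They look unmoved in the last scene picture, but I did not measure them.
- **Disagreements:** The cameras and the arm differed by about 3 mm in position. I corrected for that by comparing positions within the same camera.

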